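Dial the code of a component case and draw its latch

ROBOT

A 7-joint arm with a two-finger parallel gripper is mounted at the origin on the work surface. World frame = base frame: x ahead of the robot, y to its left, z up, the work surface at z = 0. Lengths are in mm, angles in rad, forces in N, time in s.
With the tool pointing down it reaches from about 425 to 1025 mm from the base axis. Payload 9.4 kg.
Tool frame: the origin (TCP) lies between the finger pads; the fingertips stand 11 mm ahead of it and the grasp point (between the pads) lies 8 mm behind it (tip_extent is the distance from the TCP to the fingertips, in mm); z points along the fingers, y is the line along which they close (so a half turn about z gives the same grasp; the last joint's range is limited). The gripper opens to 93 mm and grips with 3 to 60 N. Pads are 15 mm wide; open, the fingers measure 128 mm over their backs; the gripper's body (75 mm by 188 mm) begins 65 mm behind the grasp point.
Start: joints at [-1.415, 0.599, -0.003, 1.599, 0.002, 0.943, -0.08], TCP at [167.264, 705.441, 229.618] pointing down, gripper open.
Joint ranges: [-2.57, 2.57], [-0.35, 1.97], [-1.29, 1.29], [0.11, 2.56], [-1.05, 4.19], [0.11, 1.86], [-2.63, 2.63]. Speed limits (rad/s): [2.22, 2.22, 3.01, 3.01, 3.14, 3.14, 3.14].

INTERFACE

Orientations are given as [roll, pitch, yaw] about the fixed x, y, z axes, in that order (R = Rz(yaw) Ry(pitch) Rx(roll)).
In Python, from station import * gives the robot as it stands. The module is installed in compiled form; this text tells all that it offers.
- The arm moves only by the tool arm_command, never from a script. Its argument "series" is a list of rows, each a list of 7 numbers: the finger opening in mm, from 0 to 93, then the shift along the tool's x, y, z in mm, then the turn, a rotation vector about the tool's x, y, z in degrees. A call has 1 to 12 rows; each row is the pose to reach, as a shift and turn from the pose commanded when the call began, along the tool's axes at that moment; what a row does not reach only later rows make up. A row lasts 1/8 s, in which the tool goes at most 62.5 mm and 10.7 degrees, less where a joint would pass 70% of its speed; a pose out of reach is approached as far as the arm can. A call with a gripper value outside its range is refused whole. The fingers move at their own pace and stop on an object; "grip_force" is the grip in N (left out, the last holds). Time passes only in rows, so rows that repeat a pose let the fingers close. It gives the time, the measured TCP pose, the force, the opening and the grip force at its end, in the units of the state.
- sense(): the state, without advancing time (a new reading comes with each control period).
- snapshot(name): name is "scene" or "top" or "wrist"; returns the picture (384x512x3 uint8, red, green, blue); there is no depth.
- camera_params(name): a dict with "fx", "fy", "cx", "cy" (pixels), "k1" (the pictures are not rectified: a ray, as slopes to the right and down, at radius r is drawn at 1 + k1 r^2 times it, then the intrinsics apply), "cam_to_world" (4x4, takes a point from camera to world coordinates). Camera axes: x right, y down, z forward; pixel columns grow to the right and rows downward; lengths in mm; the calibration is good to about 2 mm. A picture is of the moment at which its call begins: read the wrist's pose just before it. camera_params takes no time and is no camera call; for the wrist camera it gives the pose at the moment of the call.
- finish_job(): hands the job in; it is judged then, once.
The state is a dict: "time": time; "qpos": joint angles; "joint_vel": joint speeds; "tau": joint torques, N m; "ee_pos": TCP position; "orientation": TCP orientation; "ft_force": force on the tool from outside, world axes, zero at the start; "ft_torque": the same for the moment, N m; "width": finger opening in mm; "grasp_force": force on a finger pad.
Only numpy, scipy, OpenCV 4.12 (cv2) and the standard library are available. Lean on these libraries where they do the work, as an engineer would, in place of code of your own. Each camera call takes 0.05 s, during which the arm holds its last target. There are 200 camera calls.

TASK

Unlock the blue component case: turn its left dial to four dots and its right dial to two dots, then pull the red latch tab all the way towards the front of the case and let go. The lock is worn, so each dial truly seats somewhat before or after its dots: turn it slowly and stop where you feel it drop in and stiffen, without wrenching it. Do not haul hard on a latch that is still locked, and leave the other things alone.

Things in the scene. Friction and masses are not known exactly. Their poses are not given: they have to be found in the camera images.
- case: fixed blue steel case, 240 (x) x 260 (y) x 100 mm high, standing on the bench. Origin: centre of its underside; x points to its back (away from the front edge with the latch), y to its left, z up. On its flat top (z = 100 mm) stand two dials and the latch tab
- dial_a_grip (a point): left dial (at case x = 20, y = +65 mm): black fluted knob on an upright axis: a skirt disc 48 mm across whose top is 9 mm above the case top, and on it a round grip 38 mm across from 9 to 34 mm above the case top, with a white pointer line along its top and down one side. This point: on the axis, 21 mm above the case top, about half-way up the grip. Its x axis runs to the pointer; z up
- dial_b_grip (a point): right dial (at case x = 20, y = -65 mm), the same in every way
- dial_a (a joint): angle of the left dial's pointer, rad, counter-clockwise seen from above, 0 when it points to the back of the case (case +x, three dots); range -1.8 to 1.8. Its code, four dots, is at -0.785; it starts between -0.2 and 0.3, so it is turned clockwise. Free turning takes about 0.05 N m. Where it truly seats is not measured: see the two dots-group entries
- dots_a (a point): the left dial's group of four dots on the case top, 39 mm from the dial's axis. Round each dial black dots on the silver plate, grouped as on dice, mark five places by pointer angle: one dot +1.571, two +0.785, three 0, four -0.785, five -1.571. The true seat of the code lies up to 0.33 rad before or after the dots, different every time and not shown
- dial_b (a joint): the same for the right dial; its code, two dots, is at +0.785; it starts between -0.3 and 0.2 and is turned counter-clockwise
- dots_b (a point): the right dial's group of two dots. At either dial's seat a light spring pin inside drops 3 mm into a gate, with a slight pull into it over the last 0.1 rad; about 0.03 rad past the seat the dial comes up hard, against the gate's wall, and is damaged by a twist of over about 0.3 N m (a round-knob grip of 10 N slips at about 0.2 N m). Let go within 0.04 rad of the seat, it stays seated
- latch_tab (a point): centre of the red latch tab: an upright plate 10 mm thick along case x, 26 mm wide along case y, from 5 to 33 mm above the case top (this point 19.5 mm above it), at case x = -62, y = 0 mm when closed. Axes as the case's
- latch (a joint): travel of the latch, m, 0 closed to 0.030 fully open; it slides towards the front of the case (case -x), about 2 N of friction. With either dial not seated it stops dead after about 2 mm. It uncovers a green patch as it opens
- bobbin_mid (a point): small bobbin, 28 mm across, 20 mm high, standing on the case top near its back edge (centre)
- cup_mid (a point): white cup, 84 mm across, 110 mm high, standing on the bench to the left of the case (centre)
- cone_mid (a point): white thread cone, 74 mm across, 138 mm high, standing on the bench to the right of the case (centre)
- terminals_mid (a point): black terminal block, 70 x 28 x 26 mm, lying on the bench to the right of the case (centre)

How it is judged:
By the outcome, as a careful person would: the job done as asked, in the order asked, and still so for the second after the job is handed in, with the robot touching nothing.
It also fails if it takes over 72 s, if anything falls off the work surface, if the arm or the gripper's body presses on something with over 40 N, if the wrist force passes 120 N, or if a joint passes its speed limit or range.

## Working session

There is one attempt and no reset: what is moved stays moved. The work goes in short steps, Python scripts to look and compute and a tool call to move; the robot and the scene stay as the last step left them, time stands still between calls to the robot, and variables do not carry over. Pictures are saved under pics/ and viewed, at most 10 in all, crops included, and the job is handed in when it is done.

Besides the shell and the picture viewer there is one more tool, called after ">>>" by a JSON object that holds its "api" and its "payload", one argument or row to a line. arm_command: Moves the arm, as the interface text tells. Its arguments: {"type":"object","properties":{"series":{"type":"array","items":{"type":"array","items":{"type":"number"}}},"grip_force":{"type":"number"}},"required":["series"]}

```bash
mkdir -p pics; python3 - <<'E'
from station import *
import cv2
s=sense();print(s)
for n in("scene","top"):
    cv2.imwrite(f"pics/{n}0.png",snapshot(n)[:,:,::-1]);p=camera_params(n);print(n,p)
E
```

```text
{'time': 0.0, 'qpos': array([-1.41471062,  0.60012188, -0.00253682,  1.60015156,  0.00181276,
        0.94288952, -0.07981175]), 'joint_vel': array([-1.44333919e-03, -6.57763028e-04, -4.34222833e-05,  8.25105681e-04,
        4.76495678e-04, -6.14742879e-04, -1.50192548e-04]), 'tau': array([-6.75130595e-04, -7.65074658e+01,  1.49729915e+00, -2.52329671e+01,
       -5.23844885e-02,  1.76400907e-02,  1.62663860e-04]), 'ee_pos': array([167.16238564, 704.96885971, 228.75465595]), 'orientation': array([-3.14003219e+00,  1.57580167e-04,  2.90885607e+00]), 'ft_force': array([0.63447504, 0.65016383, 0.47187112]), 'ft_torque': array([-0.00672067,  0.05985183,  0.00691978]), 'grasp_force': 0.0, 'width': 93.065313934706}
scene {'fx': 442.2950321406385, 'fy': 442.2950321406385, 'cx': 254.22125146847694, 'cy': 191.52583171660143, 'k1': -0.1565902442404497, 'cam_to_world': array([[ 2.76408022e-01,  5.33379110e-01, -7.99440636e-01,
         1.43871087e+03],
       [ 9.61028434e-01, -1.57552050e-01,  2.27160077e-01,
        -1.90404036e+02],
       [-4.79107127e-03, -8.31074050e-01, -5.56141142e-01,
         7.17597614e+02],
       [ 0.00000000e+00,  0.00000000e+00,  0.00000000e+00,
         1.00000000e+00]])}
top {'fx': 360.2709116801627, 'fy': 360.2709116801627, 'cx': 252.69231358127755, 'cy': 193.6916450455612, 'k1': -0.005959718174101483, 'cam_to_world': array([[ 1.81833845e-02, -9.96328278e-01,  8.36619770e-02,
         4.96535033e+02],
       [-9.99833699e-01, -1.82361075e-02,  1.34003250e-04,
         3.89306326e+01],
       [ 1.39215758e-03, -8.36505006e-02, -9.96494182e-01,
         1.08305825e+03],
       [ 0.00000000e+00,  0.00000000e+00,  0.00000000e+00,
         1.00000000e+00]])}
```

View pics/top0.png

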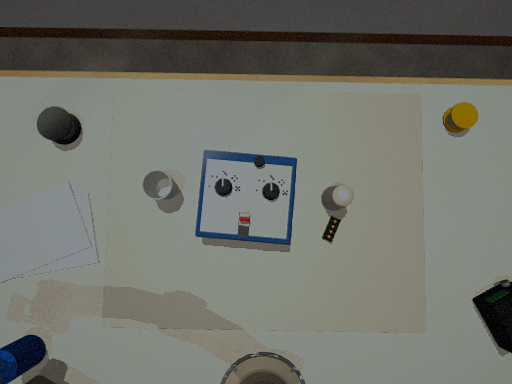

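View pics/scene0.png

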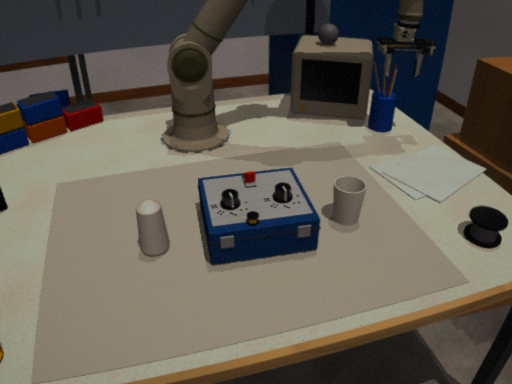

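```bash
cat > h.py <<'E'
from station import *
import cv2, numpy as np
def px2w(p,uv,z):
    uv=np.atleast_2d(np.float64(uv)); d=(uv-[p["cx"],p["cy"]])/[p["fx"],p["fy"]]
    x=d.copy()
    for _ in range(30): x=d/(1+p["k1"]*(x**2).sum(1,keepdims=True))
    T=p["cam_to_world"]; r=np.c_[x,np.ones(len(x))]@T[:3,:3].T
    return T[:3,3]+r*((z-T[2,3])/r[:,2:])
def w2px(p,X):
    T=p["cam_to_world"]; c=(np.atleast_2d(X)-T[:3,3])@T[:3,:3]; x=c[:,:2]/c[:,2:]
    return x*(1+p["k1"]*(x**2).sum(1,keepdims=True))*[p["fx"],p["fy"]]+[p["cx"],p["cy"]]
E
python3 - <<'E'
from h import *
p=camera_params("top"); im=cv2.imread("pics/top0.png")
hsv=cv2.cvtColor(im,cv2.COLOR_BGR2HSV)
m=cv2.inRange(hsv,(100,120,40),(125,255,255)); m[:, :150]=0; m[:,350:]=0; m[:130]=0;m[260:]=0
c=max(cv2.findContours(m,0,2)[0],key=cv2.contourArea)
h=cv2.convexHull(c); a=cv2.approxPolyDP(h,4,True)[:,0]; print(a, px2w(p,a,100).round(1)[:,:2])
print(cv2.minAreaRect(c))
cv2.imwrite("pics/crop0.png",cv2.resize(im[140:260,185:310],None,fx=6,fy=5*6/5,interpolation=2)[:600*2][:720][:, :750][60:660])
E
```

```text
[[205 164]
 [224 152]
 [295 158]
 [289 243]
 [196 235]] [[658.8 172. ]
 [693.3 120.5]
 [680.1 -76. ]
 [446.9 -61.7]
 [463.8 190.8]]
((246.0888671875, 196.99313354492188), (94.51515197753906, 86.28242492675781), 5.04245138168335)
```

View pics/crop0.png

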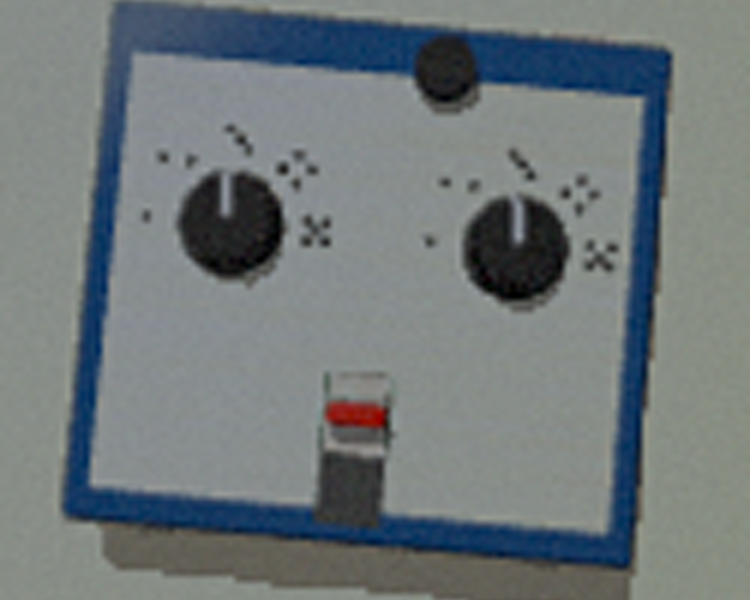

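```bash
python3 - <<'E'
from h import *
p=camera_params("top")
f=lambda q:185+(q[0]+.5)/6-.5, lambda q:150+(q[1]+.5)/6-.5
P=[((115,0),(120,130)),((670,50),(120,-130)),((632,567),(-120,-130)),((65,517),(-120,130)),
((147,216),(20,104)),((316,231),(20,26)),((431,240),(20,-26)),((600,257),(20,-104)),((238,138),(59,65)),((522,164),(59,-65)),((192,159),None),]
P=[a for a in P if a[1]]
w=px2w(p,[(f[0](a),f[1](a)) for a,_ in P],100)[:,:2]; l=np.float64([b for _,b in P])
lc,wc=l.mean(0),w.mean(0); U,S,V=np.linalg.svd((l-lc).T@(w-wc)); R=(U@V).T
t=wc-R@lc; yaw=np.arctan2(R[1,0],R[0,0]); print("case",t,yaw); print((w-(l@R.T+t)).round(1))
for n,x,z in(("a",(20,65),100),("b",(20,-65),100),("latch",(-62,0),119.5)): print(n,(R@x+t).round(1))
q=px2w(p,[(f[0](a),f[1](a)) for a in((357,413),)],133);print("latch seen",q, R.T@(q[0,:2]-t))
for a in ((226,172),(228,216)),((516,196),(520,240)):
    q=px2w(p,[(f[0](b),f[1](b)) for b in a],134)[:,:2]; d=R.T@(q[0]-q[1]); print("pointer",np.arctan2(d[1],d[0]),[R.T@(k-t) for k in q])
E
```

```text
case [571.75932356  56.68226188] -0.06850178394227306
[[-1.3 -1.5]
 [-2.2  1.8]
 [ 0.9  0.6]
 [ 0.9 -2.3]
 [ 0.4  0. ]
 [ 0.2  0.4]
 [ 0.6 -0.3]
 [-0.4  0.2]
 [ 0.8  0.9]
 [ 0.1  0.2]]
a [596.2 120.2]
b [587.3  -9.5]
latch [509.9  60.9]
latch seen [[510.60987341  60.51930077 133.        ]] [-61.26867301  -0.35753141]
pointer 0.1388697581346067 [array([39.604841  , 66.73886708]), array([20.20648062, 64.02757007])]
pointer 0.1726651903178029 [array([ 40.08527621, -61.89071515]), array([ 20.77775073, -65.25798249])]
```

```bash
cat >> h.py <<'E'
from scipy.spatial.transform import Rotation as Ro
def plan(x,y,z,yaw,frm=None):
    s=sense(); R=Ro.from_euler("xyz",s["orientation"] if frm is None else [np.pi,0,frm[3]]); e=s["ee_pos"] if frm is None else np.array(frm[:3])
    print("shift",R.inv().apply(np.array([x,y,z])-e).round(1),"turn",np.degrees((R.inv()*Ro.from_euler("xyz",[np.pi,0,yaw])).as_rotvec()).round(1))
def st():
    s=sense(); np.set_printoptions(suppress=True,precision=3); print(s["time"],s["ee_pos"],s["orientation"],"F",s["ft_force"],"T",s["ft_torque"],s["width"],s["grasp_force"],"q",s["qpos"])
E
python3 -c "
from h import *
plan(596.2,120.2,230,1.77)"
```

```text
shift [-5.523e+02 -4.701e+02 -4.000e-01] turn [-0.1  0.1 65.3]
```

>>> {"api": "arm_command", "payload": {
  "series": [
    [60,-30,-26,0,0,0,4],
    [60,-78,-66,0,0,0,10],
    [60,-126,-107,0,0,0,16],
    [60,-174,-148,0,0,0,22],
    [60,-222,-189,0,0,0,28],
    [60,-270,-230,0,0,0,34],
    [60,-320,-272,0,0,0,40],
    [60,-370,-315,0,0,0,46],
    [60,-420,-357,0,0,0,52],
    [60,-470,-400,0,0,0,57],
    [60,-520,-443,0,0,0,62],
    [60,-552.3,-470,0,0,0,65.3]
  ],
  "grip_force": 8
}}

```text
time: 1.6
ee_pos: [597.1, 119.0, 229.5]
orientation: [-3.141, -0.0, 1.767]
ft_force: [0.5, 0.8, -0.1]
width: 60.3
grasp_force: 0.0
```

```bash
python3 - <<'E'
from h import *
st(); plan(596.2,120.2,160,1.77)
cv2.imwrite("pics/w1.png",snapshot("wrist")[:,:,::-1]); p=camera_params("wrist")
Y=-.0685; c,s=np.cos(Y),np.sin(Y); t=np.array([571.8,56.7])
W=lambda x,y,z:[t[0]+c*x-s*y,t[1]+s*x+c*y,z]
for x,y,z in[(20,65,134),(59,65,100),(20,104,100),(20,26,100)]: print((x,y),w2px(p,W(x,y,z)).round(1))
E
```

```text
1.6 [597.083 118.973 229.487] [-3.141 -0.     1.767] F [ 0.548  0.803 -0.146] T [-0.071 -0.02  -0.016] 60.33821237608364 0.0 q [-0.519  0.476  0.335  1.89  -0.209  0.81   0.122]
shift [ 1.4 -0.6 69.5] turn [-0.  -0.  -0.2]
(20, 65) [[252.6 185.6]]
(59, 65) [[295.6 186.8]]
(20, 104) [[264.4 132.6]]
(20, 26) [[242.5 216.7]]
```

View pics/w1.png

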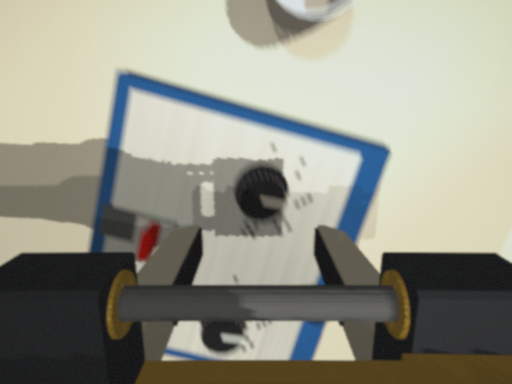

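>>> {"api": "arm_command", "payload": {
  "series": [
    [60,0.7,-0.3,15,0,0,0],
    [60,1.4,-0.6,30,0,0,0],
    [60,1.4,-0.6,30,0,0,0],
    [60,1.4,-0.6,30,0,0,0]
  ]
}}

```text
time: 2.15
ee_pos: [594.9, 123.1, 199.5]
orientation: [-3.141, -0.0, 1.771]
ft_force: [0.7, -0.3, 0.5]
width: 59.9
grasp_force: 0.0
```

```bash
python3 - <<'E'
from h import *
st(); p=camera_params("wrist"); im=snapshot("wrist")[:,:,::-1].copy(); print(p)
Y=-.0685; c,s=np.cos(Y),np.sin(Y); t=np.array([571.8,56.7])
W=lambda x,y,z:[t[0]+c*x-s*y,t[1]+s*x+c*y,z]
im=cv2.resize(im,None,fx=1.5,fy=1.5)
for x,y,z in[(20,65,134),(59,65,100),(20,104,100),(20,26,100),(-120,130,100),(120,130,100)]:
    u=w2px(p,W(x,y,z)).round(1)[0]; print((x,y),u); cv2.circle(im,tuple(int(k*1.5) for k in u),3,(0,255,0),1)
cv2.imwrite("pics/w2.png",im)
E
```

```text
2.15 [594.94  123.06  199.549] [-3.141 -0.     1.771] F [ 0.667 -0.251  0.494] T [-0.074  0.02   0.015] 59.94412315722307 0.0 q [-0.514  0.509  0.318  1.92  -0.226  0.747  0.134]
{'fx': 331.3955849457004, 'fy': 331.3955849457004, 'cx': 257.92390425297106, 'cy': 192.06989280932183, 'k1': 0.031141026314218164, 'cam_to_world': array([[  0.98 ,   0.191,   0.051, 580.761],
       [  0.198,  -0.947,  -0.254, 194.766],
       [  0.   ,   0.259,  -0.966, 354.778],
       [  0.   ,   0.   ,   0.   ,   1.   ]])}
(20, 65) [258.4 215.5]
(59, 65) [304.7 213.9]
(20, 104) [271.7 155. ]
(20, 26) [245.8 245. ]
(-120, 130) [93.8 68.2]
(120, 130) [406.1 156.6]
```

View pics/w2.png

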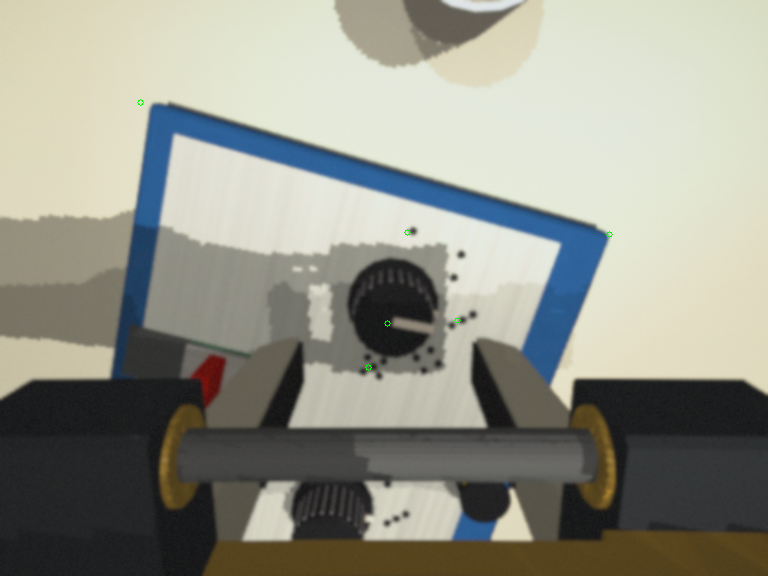

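>>> {"api": "arm_command", "payload": {
  "series": [
    [60,0,1,20,0,0,0],
    [60,-1,2,40,0,0,0],
    [60,-1.5,2.5,50,0,0,0],
    [60,-1.5,2.5,50,0,0,0],
    [60,-1.5,2.5,50,0,0,0],
    [60,-1.5,2.5,50,0,0,0]
  ]
}}

```text
time: 2.95
ee_pos: [598.5, 121.1, 150.4]
orientation: [3.14, -0.0, 1.769]
ft_force: [-0.4, -0.3, 0.1]
width: 60.0
grasp_force: 0.0
```

```bash
python3 -c "
from h import *
st(); plan(597.5,120.5,123,1.77)"
```

```text
2.95 [598.483 121.103 150.375] [ 3.14  -0.     1.769] F [-0.374 -0.308  0.109] T [-0.031  0.037  0.046] 60.02932987538313 0.0 q [-0.485  0.574  0.287  1.953 -0.258  0.648  0.164]
shift [-0.4 -1.1 27.4] turn [ 0.1 -0.  -0. ]
```

>>> {"api": "arm_command", "payload": {
  "series": [
    [60,-0.4,-0.8,14,0,0,0],
    [60,-0.4,-0.8,27,0,0,0],
    [60,-0.4,-0.8,27,0,0,0],
    [60,-0.4,-0.8,27,0,0,0],
    [45,-0.4,-0.8,27,0,0,0],
    [34,-0.4,-0.8,27,0,0,0],
    [34,-0.4,-0.8,27,0,0,0],
    [34,-0.4,-0.8,27,0,0,0],
    [34,-0.4,-0.8,27,0,0,0]
  ],
  "grip_force": 8
}}

```text
time: 4.08
ee_pos: [598.2, 120.6, 123.0]
orientation: [3.14, 0.0, 1.769]
ft_force: [2.5, -0.1, 1.5]
width: 37.7
grasp_force: 8.0
```

```bash
cat >> h.py <<'E'
def tq(n=6):
    L=[]
    for _ in range(n):
        s=sense(); L.append(np.r_[s["ft_force"],s["ft_torque"]]); snapshot("wrist")
    L=np.array(L); print("mean F,T",L.mean(0).round(3),"sd",L.std(0).round(3)); st()
E
python3 -c "
from h import *
tq()"
```

```text
mean F,T [ 3.311  0.671  1.781  0.108 -0.719  0.018] sd [0.498 0.542 0.255 0.043 0.112 0.037]
4.375 [598.107 120.605 122.955] [3.14  0.    1.769] F [5.318 1.054 3.035] T [ 0.196 -0.926 -0.013] 37.88341694350768 7.999564781785011 q [-0.47   0.61   0.268  1.973 -0.275  0.592  0.179]
```

>>> {"api": "arm_command", "payload": {
  "series": [
    [34,0,0.5,0,0,0,1],
    [34,0,0.8,0,0,0,3.5],
    [34,0,0.8,0,0,0,6],
    [34,0,0.8,0,0,0,9],
    [34,0,0.8,0,0,0,12],
    [34,0,0.8,0,0,0,15],
    [34,0,0.8,0,0,0,18],
    [34,0,0.8,0,0,0,21],
    [34,0,0.8,0,0,0,24],
    [34,0,0.8,0,0,0,26],
    [34,0,0.8,0,0,0,27.5],
    [34,0,0.8,0,0,0,28]
  ]
}}

```text
time: 5.88
ee_pos: [598.3, 120.6, 122.9]
orientation: [3.141, -0.0, 1.279]
ft_force: [3.4, 0.6, 5.5]
width: 37.8
grasp_force: 8.0
```

```bash
python3 -c "
from h import *
tq(4)"
```

```text
mean F,T [ 2.651  0.509  5.267  0.064 -0.533  0.062] sd [0.491 0.154 0.375 0.024 0.018 0.028]
6.075 [598.276 120.61  122.93 ] [ 3.141 -0.     1.279] F [3.408 0.636 5.557] T [ 0.074 -0.508  0.041] 38.03926215928764 8.001456186175346 q [-0.561  0.631  0.409  1.977 -0.419  0.616 -0.167]
```

>>> {"api": "arm_command", "payload": {
  "series": [
    [34,0,0,0,0,0,1],
    [34,0,0,0,0,0,2],
    [34,0,0,0,0,0,3],
    [34,0,0,0,0,0,4],
    [34,0,0,0,0,0,5],
    [34,0,0,0,0,0,6]
  ]
}}

```text
time: 6.82
ee_pos: [598.3, 120.6, 122.9]
orientation: [3.141, -0.0, 1.174]
ft_force: [2.8, 1.2, 5.8]
width: 37.8
grasp_force: 8.0
```

```bash
python3 -c "
from h import *
tq(4)"
```

```text
mean F,T [ 3.122  0.378  5.458  0.109 -0.514  0.065] sd [0.358 0.538 0.291 0.038 0.026 0.042]
7.025 [598.319 120.572 122.916] [ 3.141 -0.     1.174] F [3.48  1.151 5.328] T [ 0.136 -0.539 -0.044] 38.053453140750946 8.001107275485992 q [-0.58   0.636  0.439  1.978 -0.449  0.622 -0.242]
```

>>> {"api": "arm_command", "payload": {
  "series": [
    [34,0,0,0,0,0,1],
    [34,0,0,0,0,0,2],
    [34,0,0,0,0,0,3],
    [34,0,0,0,0,0,4],
    [34,0,0,0,0,0,5],
    [34,0,0,0,0,0,6]
  ]
}}

```text
time: 7.78
ee_pos: [598.3, 120.6, 122.9]
orientation: [3.141, -0.0, 1.069]
ft_force: [2.4, 0.2, 5.2]
width: 37.8
grasp_force: 8.0
```

```bash
python3 -c "
from h import *
tq(4)"
```

```text
mean F,T [ 2.277  0.391  5.967  0.086 -0.505  0.022] sd [0.426 0.444 0.822 0.013 0.028 0.062]
7.975 [598.358 120.553 122.956] [ 3.141 -0.     1.069] F [ 3.067 -0.004  4.814] T [ 0.065 -0.507 -0.033] 38.01457961311421 8.000942543148994 q [-0.598  0.642  0.47   1.98  -0.479  0.629 -0.316]
```

>>> {"api": "arm_command", "payload": {
  "series": [
    [34,0,0,0,0,0,1],
    [34,0,0,0,0,0,2],
    [34,0,0,0,0,0,3]
  ]
}}

```text
time: 8.35
ee_pos: [598.3, 120.6, 122.9]
orientation: [3.141, -0.0, 1.017]
ft_force: [2.4, 0.2, 4.7]
width: 37.5
grasp_force: 8.0
```

```bash
python3 -c "
from h import *
tq(8)"
```

```text
mean F,T [ 3.021  0.489  5.45   0.076 -0.534  0.008] sd [0.559 0.404 0.416 0.025 0.021 0.033]
8.75 [598.358 120.554 122.944] [ 3.141 -0.     1.017] F [2.593 0.137 5.741] T [ 0.099 -0.51   0.032] 37.7526707589379 8.000964894890785 q [-0.608  0.645  0.485  1.98  -0.494  0.633 -0.353]
```

>>> {"api": "arm_command", "payload": {
  "series": [
    [34,0,0,0,0,0,0.7],
    [34,0,0,0,0,0,1.4],
    [34,0,0,0,0,0,2]
  ]
}}

```text
time: 9.12
ee_pos: [598.4, 120.6, 123.0]
orientation: [3.141, -0.0, 0.982]
ft_force: [2.3, -0.0, 5.0]
width: 37.6
grasp_force: 8.0
```

```bash
python3 -c "
from h import *
tq(8)"
```

```text
mean F,T [ 2.816  0.486  5.394  0.096 -0.534  0.052] sd [0.976 0.419 0.258 0.043 0.016 0.034]
9.525 [598.37  120.549 122.968] [ 3.141 -0.     0.982] F [ 3.192 -0.17   5.46 ] T [ 0.101 -0.537  0.036] 37.65356069767875 8.000959306955338 q [-0.614  0.647  0.495  1.981 -0.504  0.635 -0.378]
```

>>> {"api": "arm_command", "payload": {
  "series": [
    [34,0,0,0,0,0,0.7],
    [34,0,0,0,0,0,1.4],
    [34,0,0,0,0,0,2]
  ]
}}

```text
time: 9.9
ee_pos: [598.4, 120.6, 122.9]
orientation: [3.141, -0.0, 0.947]
ft_force: [3.2, 0.5, 4.6]
width: 38.0
grasp_force: 8.0
```

```bash
python3 -c "
from h import *
tq(8)"
```

```text
mean F,T [ 3.028  0.719  5.602  0.088 -0.554  0.051] sd [0.616 0.556 0.531 0.02  0.028 0.03 ]
10.3 [598.364 120.541 122.937] [ 3.141 -0.     0.947] F [2.651 1.132 5.135] T [ 0.07  -0.588  0.076] 37.87976135393702 8.00092376768589 q [-0.62   0.65   0.505  1.981 -0.514  0.638 -0.403]
```

>>> {"api": "arm_command", "payload": {
  "series": [
    [34,0,0,0,0,0,0.8],
    [34,0,0,0,0,0,1.6],
    [34,0,0,0,0,0,2.4],
    [34,0,0,0,0,0,3]
  ]
}}

```text
time: 10.8
ee_pos: [598.4, 120.5, 122.9]
orientation: [3.141, -0.0, 0.895]
ft_force: [4.0, 0.3, 6.7]
width: 37.9
grasp_force: 8.0
```

```bash
python3 -c "
from h import *
tq(8)"
```

```text
mean F,T [ 3.391  0.769  5.574  0.08  -0.547  0.033] sd [0.411 0.481 0.717 0.017 0.03  0.013]
11.2 [598.382 120.535 122.934] [ 3.141 -0.     0.895] F [3.106 1.02  4.731] T [ 0.076 -0.566  0.057] 37.349127847638904 8.00103597342968 q [-0.629  0.653  0.52   1.981 -0.529  0.642 -0.441]
```

```bash
cat >> h.py <<'E'
def tq(n=10):
    L=[]
    for _ in range(n):
        s=sense(); L.append(np.r_[s["ft_force"],s["ft_torque"],s["tau"][4:]]); snapshot("wrist")
    L=np.array(L); np.set_printoptions(suppress=True,precision=3); print("t",s["time"],"F",L.mean(0)[:3],"T",L.mean(0)[3:6],"tau",L.mean(0)[6:],"sd",L.std(0)[[5,8]],"yaw",s["orientation"][2],"p",s["ee_pos"],"q7",s["qpos"][6])
E
python3 -c "
from h import *
tq(2)"
```

```text
t 11.25 F [2.766 0.724 5.192] T [ 0.095 -0.559  0.026] tau [ 0.195  0.893 -0.036] sd [0.031 0.   ] yaw 0.8948942404801246 p [598.378 120.565 122.953] q7 -0.4408174593735488
```

>>> {"api": "arm_command", "payload": {
  "series": [
    [34,0,0,0,0,0,0.8],
    [34,0,0,0,0,0,1.6],
    [34,0,0,0,0,0,2.4],
    [34,0,0,0,0,0,3.2],
    [34,0,0,0,0,0,4],
    [34,0,0,0,0,0,4]
  ]
}}

```text
time: 12.05
ee_pos: [598.4, 120.5, 123.0]
orientation: [3.141, -0.0, 0.825]
ft_force: [2.8, 0.2, 5.8]
width: 37.6
grasp_force: 8.0
```

```bash
python3 -c "
from h import *
tq(8)"
```

```text
t 12.4 F [2.926 0.326 5.534] T [ 0.09  -0.547 -0.004] tau [ 0.221  0.892 -0.024] sd [0.029 0.021] yaw 0.8250134031922431 p [598.394 120.559 122.95 ] q7 -0.49094367314936094
```

>>> {"api": "arm_command", "payload": {
  "series": [
    [34,0,0,0,0,0,0.8],
    [34,0,0,0,0,0,1.6],
    [34,0,0,0,0,0,2.4],
    [34,0,0,0,0,0,3],
    [34,0,0,0,0,0,3]
  ]
}}

```text
time: 13.08
ee_pos: [598.4, 120.5, 123.0]
orientation: [3.141, -0.001, 0.772]
ft_force: [2.8, 1.1, 5.5]
width: 37.9
grasp_force: 8.0
```

```bash
python3 -c "
from h import *
tq(8)"
```

```text
t 13.425 F [3.094 0.718 5.13 ] T [ 0.087 -0.579 -0.101] tau [0.323 0.9   0.103] sd [0.025 0.032] yaw 0.7722260572348201 p [598.401 120.504 122.94 ] q7 -0.5288300928585917
```

>>> {"api": "arm_command", "payload": {
  "series": [
    [34,0,0,0,0,0,0.7],
    [34,0,0,0,0,0,1.4],
    [34,0,0,0,0,0,2],
    [34,0,0,0,0,0,2]
  ]
}}

```text
time: 13.98
ee_pos: [598.4, 120.5, 122.9]
orientation: [3.141, -0.0, 0.738]
ft_force: [3.5, 0.4, 4.9]
width: 37.8
grasp_force: 8.0
```

```bash
python3 -c "
from h import *
tq(8)"
```

```text
t 14.325 F [3.173 0.602 5.176] T [ 0.018 -0.563 -0.02 ] tau [0.223 0.911 0.016] sd [0.029 0.016] yaw 0.7375664480997497 p [598.397 120.452 122.913] q7 -0.5538881652894094
```

>>> {"api": "arm_command", "payload": {
  "series": [
    [34,0,0,0,0,0,0.5],
    [34,0,0,0,0,0,1],
    [34,0,0,0,0,0,1]
  ]
}}

```text
time: 14.75
ee_pos: [598.4, 120.5, 122.9]
orientation: [3.141, -0.0, 0.72]
ft_force: [2.7, 0.4, 5.4]
width: 37.7
grasp_force: 8.0
```

```bash
python3 -c "
from h import *
tq(8)"
```

```text
t 15.1 F [2.942 0.499 5.73 ] T [ 0.011 -0.579  0.008] tau [ 0.192  0.916 -0.018] sd [0.019 0.013] yaw 0.720254853156163 p [598.392 120.477 122.925] q7 -0.5664435742502127
```

>>> {"api": "arm_command", "payload": {
  "series": [
    [34,0,0,0,0,0,0.5],
    [34,0,0,0,0,0,1],
    [34,0,0,0,0,0,1]
  ]
}}

```text
time: 15.52
ee_pos: [598.4, 120.5, 122.9]
orientation: [3.141, -0.0, 0.703]
ft_force: [3.3, -0.0, 5.4]
width: 37.9
grasp_force: 8.0
```

```bash
python3 -c "
from h import *
tq(8)"
```

```text
t 15.875 F [3.179 0.056 5.596] T [ 0.003 -0.594  0.102] tau [ 0.113  0.927 -0.1  ] sd [0.02  0.014] yaw 0.7030266269367473 p [598.406 120.465 122.913] q7 -0.5789150024324131
```

>>> {"api": "arm_command", "payload": {
  "series": [
    [34,0,0,0,0,0,-0.4],
    [34,0,0,0,0,0,-0.8],
    [34,0,0,0,0,0,-0.8],
    [45,0,0,0,0,0,-0.8],
    [60,0,0,0,0,0,-0.8],
    [60,0,0,0,0,0,-0.8],
    [60,0,0,-20,0,0,-0.8],
    [60,0,0,-50,0,0,-0.8],
    [60,0,0,-80,0,0,-0.8],
    [60,0,0,-80,0,0,-0.8]
  ]
}}

```text
time: 17.18
ee_pos: [599.0, 120.6, 204.4]
orientation: [3.141, -0.003, 0.718]
ft_force: [0.3, 0.4, 0.2]
width: 60.4
grasp_force: 0.0
```

```bash
python3 - <<'E'
from h import *
tq(2)
im=snapshot("top")[:,:,::-1]; cv2.imwrite("pics/t2.png",cv2.resize(im[155:245,195:300],None,fx=6,fy=6,interpolation=2))
plan(589.3,-9.2,203,1.65)
E
```

```text
t 17.225 F [ 0.07   0.01  -0.105] T [-0.051  0.141  0.053] tau [ 0.134  0.216 -0.152] sd [0.002 0.064] yaw 0.718497887099184 p [598.229 120.761 203.039] q7 -0.6469222111015014
shift [-91.7  92.5  -1.2] turn [ -0.1   0.  -53.4]
```

View pics/t2.png

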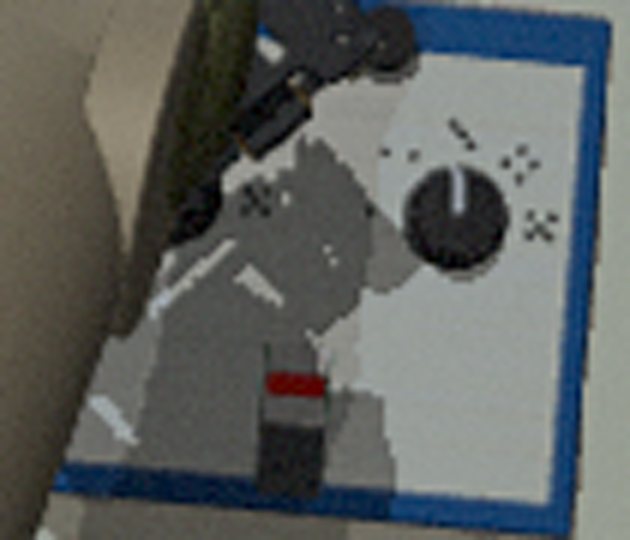

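>>> {"api": "arm_command", "payload": {
  "series": [
    [60,-15,15,0,0,0,-5],
    [60,-45,46,0,0,0,-14],
    [60,-76,77,0,0,0,-24],
    [60,-92,93,0,0,0,-30],
    [60,-92,93,0,0,0,-30],
    [60,-92,93,0,0,0,-30],
    [60,-92,93,40,0,0,-30],
    [60,-92,93,50,0,0,-30],
    [60,-92,93,50,0,0,-30],
    [60,-92,93,50,0,0,-30]
  ]
}}

```text
time: 18.58
ee_pos: [590.7, -9.7, 153.5]
orientation: [3.141, -0.0, 1.242]
ft_force: [-0.5, -0.6, 0.2]
width: 60.0
grasp_force: 0.0
```

```bash
python3 - <<'E'
from h import *
tq(2); plan(589.8,-9.4,123,sense()["orientation"][2])
E
```

```text
t 18.625 F [ 0.019 -0.272  0.311] T [-0.1    0.1    0.004] tau [-0.043  0.03  -0.012] sd [0.014 0.001] yaw 1.242092904953111 p [590.782  -9.788 153.62 ] q7 0.0027283523116448283
shift [ 0.1 -1.  30.6] turn [ 0.1 -0.  -0. ]
```

>>> {"api": "arm_command", "payload": {
  "series": [
    [60,0,-0.5,15,0,0,0],
    [60,0,-1,30,0,0,0],
    [60,0,-1,30.5,0,0,0],
    [60,0,-1,30.5,0,0,0],
    [45,0,-1,30.5,0,0,0],
    [34,0,-1,30.5,0,0,0],
    [34,0,-1,30.5,0,0,0],
    [34,0,-1,30.5,0,0,0],
    [34,0,-1,30.5,0,0,0]
  ],
  "grip_force": 8
}}

```text
time: 19.8
ee_pos: [589.0, -9.5, 122.4]
orientation: [-3.141, -0.0, 1.242]
ft_force: [-3.4, 0.8, 5.6]
width: 37.9
grasp_force: 8.0
```

```bash
python3 - <<'E'
from h import *
tq(4)
im=snapshot("top")[:,:,::-1]; cv2.imwrite("pics/t3.png",cv2.resize(im[155:245,195:300],None,fx=6,fy=6,interpolation=2))
E
```

```text
t 19.95 F [-2.809  0.827  6.124] T [ 0.147  0.691 -0.018] tau [-0.048 -0.922 -0.002] sd [0.008 0.001] yaw 1.2420706967008126 p [589.016  -9.52  122.36 ] q7 0.02982582754068045
```

View pics/t3.png

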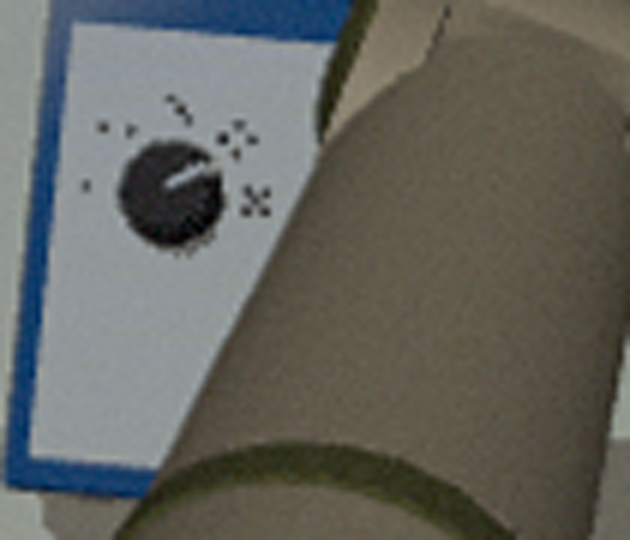

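>>> {"api": "arm_command", "payload": {
  "series": [
    [34,0,-0.3,0,0,0,-0.8],
    [34,0,-0.5,0,0,0,-2],
    [34,0,-0.5,0,0,0,-4],
    [34,0,-0.5,0,0,0,-6],
    [34,0,-0.5,0,0,0,-8],
    [34,0,-0.5,0,0,0,-9.5],
    [34,0,-0.5,0,0,0,-10],
    [34,0,-0.5,0,0,0,-10]
  ]
}}

```text
time: 21.05
ee_pos: [589.0, -9.5, 122.4]
orientation: [3.141, -0.0, 1.417]
ft_force: [-0.8, 0.3, 4.5]
width: 37.5
grasp_force: 8.0
```

```bash
python3 -c "
from h import *
tq(5)"
```

```text
t 21.25 F [-1.257  0.747  5.303] T [ 0.075  0.418 -0.006] tau [ 0.019 -0.508  0.033] sd [0.027 0.015] yaw 1.4171939043282942 p [588.991  -9.497 122.362] q7 0.15206518421622683
```

>>> {"api": "arm_command", "payload": {
  "series": [
    [34,0,0,0,0,0,-0.8],
    [34,0,0,0,0,0,-1.6],
    [34,0,0,0,0,0,-2.4],
    [34,0,0,0,0,0,-3.2],
    [34,0,0,0,0,0,-4],
    [34,0,0,0,0,0,-4]
  ]
}}

```text
time: 22.05
ee_pos: [589.0, -9.5, 122.3]
orientation: [3.141, -0.0, 1.487]
ft_force: [-2.2, 1.0, 4.6]
width: 38.0
grasp_force: 8.0
```

```bash
python3 -c "
from h import *
tq(5)"
```

```text
t 22.25 F [-1.521  0.811  5.076] T [ 0.069  0.412 -0.002] tau [ 0.019 -0.488  0.031] sd [0.023 0.024] yaw 1.4869541856050161 p [589.001  -9.502 122.371] q7 0.20072578730461893
```

>>> {"api": "arm_command", "payload": {
  "series": [
    [34,0,0,0,0,0,-0.8],
    [34,0,0,0,0,0,-1.6],
    [34,0,0,0,0,0,-2.4],
    [34,0,0,0,0,0,-3.2],
    [34,0,0,0,0,0,-4],
    [34,0,0,0,0,0,-4]
  ]
}}

```text
time: 23.05
ee_pos: [589.0, -9.5, 122.4]
orientation: [3.141, -0.0, 1.557]
ft_force: [-1.6, 0.7, 6.2]
width: 37.9
grasp_force: 8.0
```

```bash
python3 -c "
from h import *
tq(5)"
```

```text
t 23.25 F [-1.257  0.802  5.383] T [ 0.056  0.377 -0.006] tau [ 0.02  -0.469  0.026] sd [0.021 0.026] yaw 1.5567506390828938 p [589.023  -9.518 122.35 ] q7 0.24932256060302732
```

>>> {"api": "arm_command", "payload": {
  "series": [
    [34,0,0,0,0,0,-0.8],
    [34,0,0,0,0,0,-1.6],
    [34,0,0,0,0,0,-2.4],
    [34,0,0,0,0,0,-3.2],
    [34,0,0,0,0,0,-4],
    [34,0,0,0,0,0,-4]
  ]
}}

```text
time: 24.05
ee_pos: [589.0, -9.5, 122.3]
orientation: [3.141, -0.0, 1.627]
ft_force: [-1.3, 0.7, 4.9]
width: 37.9
grasp_force: 8.0
```

```bash
python3 -c "
from h import *
tq(5)"
```

```text
t 24.25 F [-1.416  0.818  5.325] T [ 0.048  0.361 -0.016] tau [ 0.027 -0.446  0.025] sd [0.011 0.029] yaw 1.6264391385569474 p [589.022  -9.464 122.351] q7 0.2977641499877798
```

>>> {"api": "arm_command", "payload": {
  "series": [
    [34,0,0,0,0,0,-0.8],
    [34,0,0,0,0,0,-1.6],
    [34,0,0,0,0,0,-2.4],
    [34,0,0,0,0,0,-3.2],
    [34,0,0,0,0,0,-4],
    [34,0,0,0,0,0,-4]
  ]
}}

```text
time: 25.05
ee_pos: [589.0, -9.5, 122.4]
orientation: [3.141, -0.0, 1.696]
ft_force: [-1.8, 0.9, 5.3]
width: 37.8
grasp_force: 8.0
```

```bash
python3 -c "
from h import *
tq(5)"
```

```text
t 25.25 F [-1.371  0.701  5.305] T [ 0.033  0.33  -0.031] tau [ 0.038 -0.428  0.029] sd [0.04  0.024] yaw 1.696151132292815 p [589.05   -9.515 122.356] q7 0.34627096661142354
```

>>> {"api": "arm_command", "payload": {
  "series": [
    [34,0,0,0,0,0,-0.8],
    [34,0,0,0,0,0,-1.6],
    [34,0,0,0,0,0,-2.4],
    [34,0,0,0,0,0,-3.2],
    [34,0,0,0,0,0,-4],
    [34,0,0,0,0,0,-4]
  ]
}}

```text
time: 26.05
ee_pos: [589.1, -9.5, 122.3]
orientation: [3.141, 0.0, 1.766]
ft_force: [-0.8, 0.7, 5.1]
width: 37.9
grasp_force: 8.0
```

```bash
python3 -c "
from h import *
tq(5)"
```

```text
t 26.25 F [-0.977  0.559  5.355] T [ 0.035  0.347 -0.017] tau [ 0.052 -0.398  0.037] sd [0.037 0.029] yaw 1.7657827415337133 p [589.046  -9.48  122.316] q7 0.3946401759916597
```

>>> {"api": "arm_command", "payload": {
  "series": [
    [34,0,0,0,0,0,-0.8],
    [34,0,0,0,0,0,-1.6],
    [34,0,0,0,0,0,-2.4],
    [34,0,0,0,0,0,-3.2],
    [34,0,0,0,0,0,-4],
    [34,0,0,0,0,0,-4]
  ]
}}

```text
time: 27.05
ee_pos: [589.1, -9.5, 122.4]
orientation: [3.141, 0.0, 1.836]
ft_force: [-1.7, 0.9, 5.8]
width: 37.7
grasp_force: 8.0
```

```bash
python3 -c "
from h import *
tq(5)"
```

```text
t 27.25 F [-1.503  0.389  5.103] T [ 0.084  0.331 -0.007] tau [ 0.052 -0.383  0.029] sd [0.014 0.024] yaw 1.8355507984692259 p [589.068  -9.502 122.352] q7 0.44313473729146435
```

>>> {"api": "arm_command", "payload": {
  "series": [
    [34,0,0,0,0,0,-0.8],
    [34,0,0,0,0,0,-1.6],
    [34,0,0,0,0,0,-2.4],
    [34,0,0,0,0,0,-3.2],
    [34,0,0,0,0,0,-4],
    [34,0,0,0,0,0,-4]
  ]
}}

```text
time: 28.05
ee_pos: [589.1, -9.5, 122.3]
orientation: [3.141, 0.0, 1.906]
ft_force: [-1.3, 0.0, 5.7]
width: 37.7
grasp_force: 8.0
```

```bash
python3 -c "
from h import *
tq(5)"
```

```text
t 28.25 F [-1.162  0.216  5.506] T [0.051 0.32  0.   ] tau [ 0.056 -0.365  0.027] sd [0.036 0.024] yaw 1.9053787894133731 p [589.066  -9.467 122.349] q7 0.49164377514430135
```

>>> {"api": "arm_command", "payload": {
  "series": [
    [34,0,0,0,0,0,-0.8],
    [34,0,0,0,0,0,-1.6],
    [34,0,0,0,0,0,-2.4],
    [34,0,0,0,0,0,-3.2],
    [34,0,0,0,0,0,-4],
    [34,0,0,0,0,0,-4]
  ]
}}

```text
time: 29.05
ee_pos: [589.0, -9.5, 122.3]
orientation: [3.141, 0.0, 1.975]
ft_force: [-0.5, 0.8, 5.2]
width: 38.1
grasp_force: 8.0
```

```bash
python3 -c "
from h import *
tq(5)"
```

```text
t 29.25 F [-1.282  0.762  5.201] T [ 0.054  0.288 -0.005] tau [ 0.056 -0.332  0.019] sd [0.035 0.028] yaw 1.9750387012858064 p [589.041  -9.477 122.319] q7 0.5400699489499521
```

>>> {"api": "arm_command", "payload": {
  "series": [
    [34,0,0,0,0,0,-0.8],
    [34,0,0,0,0,0,-1.6],
    [34,0,0,0,0,0,-2.4],
    [34,0,0,0,0,0,-3],
    [34,0,0,0,0,0,-3]
  ]
}}

```text
time: 29.92
ee_pos: [589.1, -9.4, 122.3]
orientation: [3.141, 0.0, 2.028]
ft_force: [-1.3, 1.6, 5.1]
width: 37.6
grasp_force: 8.0
```

```bash
python3 -c "
from h import *
tq(5)"
```

```text
t 30.125 F [-0.987  0.9    4.992] T [ 0.067  0.288 -0.001] tau [ 0.057 -0.322  0.014] sd [0.027 0.018] yaw 2.027463531790508 p [589.081  -9.479 122.34 ] q7 0.576496902019848
```

>>> {"api": "arm_command", "payload": {
  "series": [
    [34,0,0,0,0,0,-0.8],
    [34,0,0,0,0,0,-1.6],
    [34,0,0,0,0,0,-2.4],
    [34,0,0,0,0,0,-3],
    [34,0,0,0,0,0,-3]
  ]
}}

```text
time: 30.8
ee_pos: [589.1, -9.5, 122.3]
orientation: [3.141, 0.0, 2.08]
ft_force: [-1.3, -0.2, 5.0]
width: 37.8
grasp_force: 8.0
```

```bash
python3 -c "
from h import *
tq(5)"
```

```text
t 31.0 F [-1.508  0.621  5.228] T [0.059 0.279 0.019] tau [ 0.044 -0.304 -0.004] sd [0.027 0.018] yaw 2.079868397258615 p [589.078  -9.453 122.321] q7 0.6129185331785596
```

>>> {"api": "arm_command", "payload": {
  "series": [
    [34,0,0,0,0,0,-0.7],
    [34,0,0,0,0,0,-1.4],
    [34,0,0,0,0,0,-2],
    [34,0,0,0,0,0,-2.5],
    [34,0,0,0,0,0,-2.5]
  ]
}}

```text
time: 31.68
ee_pos: [589.1, -9.5, 122.3]
orientation: [3.141, 0.0, 2.123]
ft_force: [-1.5, 0.1, 4.8]
width: 38.0
grasp_force: 8.0
```

```bash
python3 -c "
from h import *
tq(6)"
```

```text
t 31.925 F [-1.148  0.511  5.254] T [ 0.13   0.235 -0.205] tau [ 0.268 -0.285  0.205] sd [0.022 0.015] yaw 2.122918249901714 p [589.071  -9.439 122.322] q7 0.6430045643699208
```

>>> {"api": "arm_command", "payload": {
  "series": [
    [34,0,0,0,0,0,0.5],
    [34,0,0,0,0,0,1],
    [34,0,0,0,0,0,1.3],
    [34,0,0,0,0,0,1.3]
  ]
}}

```text
time: 32.48
ee_pos: [589.1, -9.4, 122.3]
orientation: [3.141, 0.0, 2.101]
ft_force: [-1.6, 0.3, 5.0]
width: 38.0
grasp_force: 8.0
```

```bash
python3 -c "
from h import *
tq(6)"
```

```text
t 32.725 F [-1.293  0.555  5.224] T [0.073 0.275 0.014] tau [ 0.045 -0.298 -0.013] sd [0.03  0.008] yaw 2.1007656046164414 p [589.084  -9.464 122.338] q7 0.6274818892046067
```

>>> {"api": "arm_command", "payload": {
  "series": [
    [34,0,0,0,0,0,0.5],
    [34,0,0,0,0,0,0.5],
    [45,0,0,0,0,0,0.5],
    [60,0,0,0,0,0,0.5],
    [60,0,0,0,0,0,0.5],
    [60,0,0,-20,0,0,0.5],
    [60,0,0,-50,0,0,0.5],
    [60,0,0,-50,0,0,0.5],
    [60,0,0,-50,0,0,0.5]
  ]
}}

```text
time: 33.9
ee_pos: [588.4, -9.4, 171.7]
orientation: [-3.141, -0.0, 2.092]
ft_force: [-0.9, 0.7, -0.4]
width: 60.3
grasp_force: 0.0
```

```bash
python3 -c "
from h import *
tq(2); plan(512.2,61,172,1.502)"
```

```text
t 33.95 F [-0.264  0.459 -0.292] T [-0.068  0.038  0.023] tau [-0.019  0.057 -0.003] sd [0.019 0.003] yaw 2.092199211954216 p [588.263  -9.379 171.386] q7 0.6035327645930219
shift [ 98.9 -30.8  -0.7] turn [-0.1 -0.  33.8]
```

>>> {"api": "arm_command", "payload": {
  "series": [
    [40,15,-5,0,0,0,5],
    [40,45,-14,0,0,0,15],
    [40,75,-23,0,0,0,25],
    [40,99,-31,0,0,0,33.8],
    [40,99,-31,0,0,0,33.8],
    [40,99,-31,0,0,0,33.8],
    [40,99,-31,0,0,0,33.8],
    [40,99,-31,0,0,0,33.8]
  ]
}}

```text
time: 35.0
ee_pos: [513.0, 60.2, 172.1]
orientation: [3.141, 0.0, 1.502]
ft_force: [-0.5, -0.8, -0.2]
width: 40.2
grasp_force: 0.0
```

```bash
python3 - <<'E'
from h import *
tq(2); plan(512.2,61,120,1.502); p=camera_params("wrist"); im=snapshot("wrist")[:,:,::-1].copy()
Y=-.0685; c,s=np.cos(Y),np.sin(Y); t=np.array([574,56.9])
for x,y,z in[(-62,0,133),(20,65,134),(20,-65,134)]:
    u=w2px(p,[t[0]+c*x-s*y,t[1]+s*x+c*y,z])[0]; print(u); cv2.circle(im,tuple(int(k) for k in u),3,(0,255,0),1)
cv2.imwrite("pics/w5.png",cv2.resize(im,None,fx=1.5,fy=1.5))
E
```

```text
t 35.05 F [-0.199 -0.396 -0.422] T [-0.076  0.052  0.009] tau [-0.031  0.014  0.018] sd [0.016 0.002] yaw 1.5015981383039971 p [512.911  60.312 172.103] q7 0.028952435102878715
shift [ 0.6 -0.7 52.1] turn [ 0.  0. -0.]
[256.827 223.758]
[401.649 116.166]
[380.28  316.336]
```

View pics/w5.png

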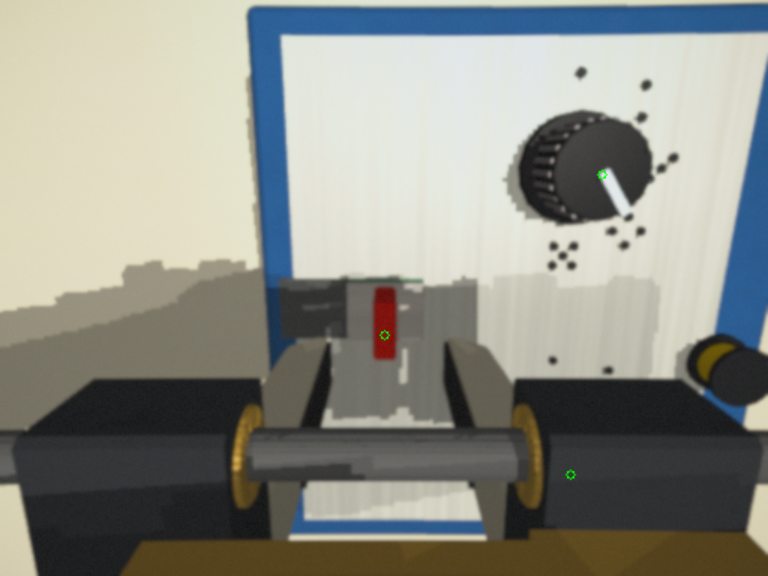

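>>> {"api": "arm_command", "payload": {
  "series": [
    [40,0,0,25,0,0,0],
    [40,0.5,-0.3,48,0,0,0],
    [40,0.5,-0.3,51,0,0,0],
    [40,0.5,-0.3,51,0,0,0],
    [20,0.5,-0.3,51,0,0,0],
    [6,0.5,-0.3,51,0,0,0],
    [6,0.5,-0.3,51,0,0,0],
    [6,0.5,-0.3,51,0,0,0],
    [6,0.5,-0.3,51,0,0,0]
  ],
  "grip_force": 6
}}

```text
time: 36.28
ee_pos: [511.9, 61.6, 121.4]
orientation: [-3.141, -0.0, 1.502]
ft_force: [-2.7, 0.7, 6.3]
width: 9.8
grasp_force: 6.0
```

```bash
python3 -c "
from h import *
tq(4); print(sense()['width'])"
```

```text
t 36.425 F [-2.791  0.762  5.509] T [ 0.04   0.651 -0.062] tau [ 0.035 -0.866  0.045] sd [0.026 0.   ] yaw 1.502005371397022 p [511.881  61.542 121.338] q7 0.07898736748359605
9.871409960559387
```

>>> {"api": "arm_command", "payload": {
  "series": [
    [6,0,-1,0,0,0,0],
    [6,0,-2,0,0,0,0],
    [6,0,-3,0,0,0,0],
    [6,0,-4,0,0,0,0],
    [6,0,-4.5,0,0,0,0]
  ]
}}

```text
time: 37.1
ee_pos: [508.1, 61.8, 121.3]
orientation: [3.141, -0.0, 1.502]
ft_force: [1.9, 0.4, 4.6]
width: 10.2
grasp_force: 6.0
```

```bash
python3 -c "
from h import *
tq(4); print(sense()['width'])"
```

```text
t 37.25 F [1.946 0.806 5.468] T [ 0.034 -0.314 -0.032] tau [0.12  0.582 0.046] sd [0.052 0.   ] yaw 1.5019913448090128 p [508.085  61.83  121.363] q7 0.07827757097261553
9.745948620068527
```

Force is only the 2 N friction past 2 mm of travel, so the lock is open. I'll keep pulling.

>>> {"api": "arm_command", "payload": {
  "series": [
    [6,0,-2,0,0,0,0],
    [6,0,-5,0,0,0,0],
    [6,0,-8,0,0,0,0],
    [6,0,-11,0,0,0,0],
    [6,0,-14,0,0,0,0],
    [6,0,-17,0,0,0,0],
    [6,0,-20,0,0,0,0],
    [6,0,-22,0,0,0,0],
    [6,0,-24,0,0,0,0],
    [6,0,-25,0,0,0,0],
    [6,0,-25,0,0,0,0]
  ]
}}

```text
time: 38.67
ee_pos: [483.0, 63.6, 121.3]
orientation: [3.141, -0.0, 1.502]
ft_force: [1.9, 1.1, 5.4]
width: 9.7
grasp_force: 6.0
```

```bash
python3 -c "
from h import *
tq(3); print(sense()['width'])"
```

```text
t 38.775 F [1.679 0.843 5.728] T [ 0.086 -0.241 -0.017] tau [0.154 0.431 0.047] sd [0.014 0.   ] yaw 1.502108180320909 p [482.972  63.613 121.342] q7 0.0738089791304941
10.256982488060316
```

Travel is 29 mm and the tab still moves freely. I'll ease it to the end stop.

>>> {"api": "arm_command", "payload": {
  "series": [
    [6,0,-0.6,0,0,0,0],
    [6,0,-1.2,0,0,0,0],
    [6,0,-1.8,0,0,0,0],
    [6,0,-1.8,0,0,0,0]
  ]
}}

```text
time: 39.33
ee_pos: [481.9, 63.7, 121.3]
orientation: [3.14, -0.0, 1.502]
ft_force: [4.7, 1.0, 3.6]
width: 9.6
grasp_force: 6.0
```

```bash
python3 -c "
from h import *
tq(3); print(sense()['width'])"
```

```text
t 39.425 F [4.532 0.708 4.347] T [ 0.109 -0.973 -0.046] tau [0.213 1.508 0.04 ] sd [0.017 0.   ] yaw 1.5020627132001452 p [481.874  63.695 121.319] q7 0.07349744012445503
10.202730239571048
```

>>> {"api": "arm_command", "payload": {
  "series": [
    [6,0,-0.7,0,0,0,0],
    [6,0,-0.7,0,0,0,0],
    [20,0,0,0,0,0,0],
    [40,0,0,0,0,0,0],
    [40,0,0,0,0,0,0],
    [40,0,0,-20,0,0,0],
    [40,0,0,-60,0,0,0],
    [40,0,0,-110,0,0,0],
    [40,0,0,-140,0,0,0],
    [40,0,0,-140,0,0,0],
    [40,0,0,-140,0,0,0],
    [40,0,0,-140,0,0,0]
  ]
}}

```text
time: 40.98
ee_pos: [480.3, 63.5, 260.0]
orientation: [-3.139, 0.001, 1.502]
ft_force: [0.6, 0.6, 1.1]
width: 40.1
grasp_force: 0.0
```

```bash
python3 - <<'E'
from h import *
tq(2); p=camera_params("wrist"); im=snapshot("wrist")[:,:,::-1].copy()
hsv=cv2.cvtColor(im,cv2.COLOR_BGR2HSV); m=(cv2.inRange(hsv,(0,150,80),(8,255,255))|cv2.inRange(hsv,(172,150,80),(180,255,255)))
u=cv2.minAreaRect(cv2.findNonZero(m))[0]; q=px2w(p,[u],133)[0]; Y=-.0685; c,s=np.cos(Y),np.sin(Y); d=q[:2]-[574,56.9]
print("tab case xy",c*d[0]+s*d[1],-s*d[0]+c*d[1])
cv2.imwrite("pics/w6.png",cv2.resize(im,None,fx=1.5,fy=1.5))
E
```

```text
t 41.025 F [0.238 0.422 0.364] T [-0.03   0.088 -0.01 ] tau [-0.049  0.013  0.006] sd [0.014 0.   ] yaw 1.5018969905213653 p [480.48   63.44  260.064] q7 -0.08347634704717012
tab case xy -92.029473179893 4.408203246600431
```

View pics/w6.png

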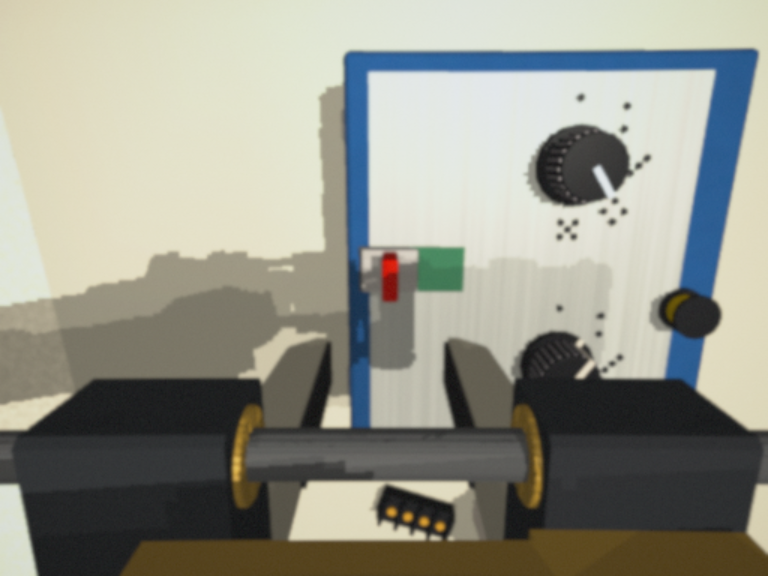

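The picture shows the tab at case x = -92 mm (fully open) with the green patch uncovered. The left dial points just past its four dots, and the gripper is clear of everything.

```bash
python3 -c "
from station import *
print(finish_job())"
```

```text
the job is handed in; nothing more can be done
None
```

I unlocked the case and handed the job in at about 41 s: I turned both dials to their felt seats, pulled the red latch tab the full 30 mm to its stop at 4.5 N or a little more, and let go with the gripper clear.

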